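# Stack the blue stack-nest tote on the tote that holds the spice jar

## Robot

A 6-joint arm with a two-finger parallel gripper is mounted at the origin on a cart in front of the work surface, level with it; the furniture and walls round the work are solid. World frame = base frame: x ahead of the robot, y to its left, z up, the work surface at z = 0. Lengths are in m, angles in degrees, forces in N, time in s.
With the tool pointing down it reaches from about 0.25 to 0.725 m from the base axis. Payload 9.7 kg.
Tool frame: the origin (TCP) lies on the front face of the gripper's body, between the roots of the fingers; the fingertips stand bot.nose_length ahead of it and the grasp point (between the pads) lies 54 mm ahead of it (bot.nose_length is the distance from the TCP to the fingertips, in m); y points along the fingers, x is the direction in which the jaws open and shut, and the axes are right-handed (so a half turn about y gives the same grasp; the last joint's range is limited). The gripper opens to 85 mm and grips with 20 to 120 N. Pads are 22 mm wide; open, the fingers measure 114 mm over their backs; the gripper's body (76 mm by 85 mm) begins 54 mm behind the grasp point. The pads swing forward as they close: fully open they stand 13 mm farther back than shut.
Start: joints at [66.349, 4.979, 10.078, 95.1, 0, 90], TCP at [0.221, 0.504, 0.304] pointing down, gripper open.
Joint ranges: [-179.16, 179.16], [-48.56, 103.87], [-65.8, 70.77], [-126.05, 130.52], [-82.76, 87.17], [-180, 180]. Speed limits (degrees/s): [127.2, 127.2, 147.25, 180, 180, 180].

## Interface

Orientations are given as [roll, pitch, yaw] about the fixed x, y, z axes, in that order (R = Rz(yaw) Ry(pitch) Rx(roll)).
In Python, from workcell import bot gives the robot as it stands. The module is installed in compiled form; this text tells all that it offers.
- The arm moves only by the shell command python3 -m crank 'ROWS' [FORCE]. ROWS is JSON, a list of rows, each an object with "travel": the shift along the tool's x, y, z each as a share of 0.15 m, from -1 to 1, a list of three; "rot": the turn, a rotation vector about the tool's x, y, z each as a share of 90 degrees, from -1 to 1, a list of three; "claw": the opening, from -1 (shut) to 1 (fully open). In form: [{"travel": [tx, ty, tz], "rot": [rx, ry, rz], "claw": claw}, ...]. A call has 1 to 20 rows; each row is the pose to reach, as a shift and turn from the pose measured when the call began, along the tool's axes at that moment; what a row does not reach only later rows make up. A row lasts 1/10 s, in which the tool goes at most 50 mm and 8.59 degrees, less where a joint would pass 70% of its speed; a pose out of reach is approached as far as the arm can. A call with a number of a shift or a turn outside -1 to 1 is refused whole. A call with a gripper value outside its range is refused whole. The fingers move at their own pace and stop on an object; FORCE is the grip in N (left out, the last holds). Time passes only in rows, so rows that repeat a pose let the fingers close. It gives the time, the measured TCP pose, the force and the opening at its end, in the units of the state.
- bot.get_obs(): the state, without advancing time (a new reading comes with each control period).
- bot.camera(name): name is "scene" or "top" or "wrist"; returns the picture (400x640x3 uint8, blue, green, red); there is no depth.
- bot.get_calibration(name): a dict with "vfov" (degrees; the focal length in pixels is half the picture's height over the tangent of half this angle, whatever the lens; pixels are square), "cx", "cy" (the principal point, pixels), "camera_from_world" (4x4, takes a point from world to camera coordinates); the wrist camera has in their place "T_tool_cam" (4x4, takes a point from camera to tool coordinates, whose origin is the TCP and whose axes are the tool frame's). Camera axes: x right, y down, z forward; pixel columns grow to the right and rows downward; lengths in m; the calibration is good to about 2 mm. A picture is of the moment at which its call begins: read the wrist's pose just before it. get_calibration takes no time and is no camera call.
- bot.job_done(): hands the job in, once; it reports no verdict.
The state is a dict: "time": time; "q": joint angles; "qd": joint speeds; "joint_efforts": joint torques, N m; "ee_pos": TCP position; "tcp_rot": TCP orientation; "wrist_force": force on the tool from outside, world axes, zero at the start; "torque": the same for the moment, N m; "opening": finger opening in m.
Only numpy, scipy, OpenCV 4.12 (cv2) and the standard library are available. Lean on these libraries where they do the work, as an engineer would, in place of code of your own. Each camera call takes 0.05 s, during which the arm holds its last target. There are 200 camera calls.

## Task

Stack the blue tote on the white tote that has the spice jar lying in it, squarely over it and turned so that it stands level on that tote's rim instead of nesting down onto the jar: its orange end must come over the lower tote's plain white end. Leave both white totes standing where they are, and let go of the blue one.

Things in the scene. Friction and masses are not known exactly. Their poses are not given: they have to be found in the camera images.
- tote_blue: Tote to move: empty, blue with an orange end, 177 (x) x 63 (y) x 64 (z) mm, 0.15-0.25 kg. Origin: centre of underside; +x to the orange end, z up. Grip from above at mid-length, across the long sides: from 32 to 64 mm up they are upright, 63 mm apart outside; tapered below. Feet under both ends, level with the underside: one at the orange end, two at the plain end.
- blue_orange_end (a point): Middle of the blue tote's orange end at rim height: 88 mm along +x and 64 mm above its origin.
- tote_jar: Tote to stack on: loose, same shape, white with an orange end; a red-capped spice jar lies in it (top 47 mm up). Origin and axes alike. Level ledge on each end, 64 mm up, with slots for the feet: one at the orange end, two at the plain end. Orange over orange, feet drop in: nested. Orange over plain, feet stand on the ledges: stacked, underside 64 mm above this one's underside.
- tote_empty: Bystander: another white tote with an orange end, same shape, size, origin and axes, but empty. Leave it alone.

How it is judged (in metres and radians):
At the end, for the whole second after the job is handed in: Blue tote at rest, level within 4 deg, its underside 58 to 70 mm above the jar tote's underside, centres within 15 mm from above, parallel within 11 deg, orange end over the plain end. Jar tote level, within 40 mm of its start; empty tote within 30 mm (z of tote_blue in the frame of tote_jar between 0.058 and 0.07 m and horizontal distance between tote_blue and tote_jar below 0.015 m and angle between the x axis of tote_blue and the x axis of tote_jar, either way round below 0.2 rad and x of blue_orange_end in the frame of tote_jar below -0.05 m and angle between each of tote_blue, tote_jar's own z axis and vertical below 0.07 rad and linear speed of tote_blue below 0.02 m/s and distance of tote_jar from where it was at the start of the episode below 0.04 m and distance of tote_empty from where it was at the start of the episode below 0.03 m); the robot touches nothing.
It fails at once if the empty white tote is moved by more than 30 mm (distance of tote_empty from where it was at the start of the episode above 0.03 m).
It fails at once if the tote with the jar is shoved by more than 40 mm (distance of tote_jar from where it was at the start of the episode above 0.04 m).
It also fails if it takes over 35 s, if anything falls off the work surface, if the arm or the gripper's body presses on something with over 40 N, if the wrist force passes 120 N, or if a joint passes its speed limit or range.

## Working session

There is one attempt and no reset: what is moved stays moved. The work goes in short steps, Python scripts to look and compute and a shell command to move; the robot and the scene stay as the last step left them, time stands still between calls to the robot, and variables do not carry over. Pictures are saved under pics/ and viewed, on a budget of 10 in all, crops included, one or two more only if the job needs it, and the job is handed in when it is done.

```bash
mkdir -p pics
python3 - <<'E'
from workcell import bot
import cv2,numpy as np
o=bot.get_obs();print(o['time'],o['ee_pos'],o['tcp_rot'],o['opening'],bot.nose_length)
for n in ['top','scene']:
    cv2.imwrite(f'pics/{n}0.png',bot.camera(n))
    print(n,{k:(np.round(v,4).tolist()) for k,v in bot.get_calibration(n).items() if not isinstance(v,str)})
print({k:np.round(v,4).tolist() for k,v in bot.get_calibration('wrist').items() if not isinstance(v,str)})
E
```

```text
0.0 [0.22059524 0.50368093 0.30317555] [-9.00001311e+01  7.63202902e-02  6.63485791e+01] 0.08513776374890533 0.0726
top {'vfov': 54.3352, 'cx': 318.6345, 'cy': 196.1668, 'camera_from_world': [[-0.0131, -0.9994, 0.0331, 0.0209], [-0.9894, 0.0082, -0.1448, 0.5074], [0.1444, -0.0347, -0.9889, 1.0817], [0.0, 0.0, 0.0, 1.0]]}
scene {'vfov': 52.4461, 'cx': 313.288, 'cy': 194.6519, 'camera_from_world': [[0.7863, -0.6178, 0.0057, -0.3513], [-0.3361, -0.4355, -0.8351, 0.2254], [0.5184, 0.6547, -0.5501, 0.7044], [0.0, 0.0, 0.0, 1.0]]}
{'vfov': 59.0989, 'cx': 314.2929, 'cy': 199.0194, 'T_tool_cam': [[1.0, 0.0002, 0.0005, -0.0001], [-0.0004, -0.3058, 0.9521, -0.0707], [0.0003, -0.9521, -0.3058, 0.0781], [0.0, 0.0, 0.0, 1.0]]}
```

View pics/top0.png

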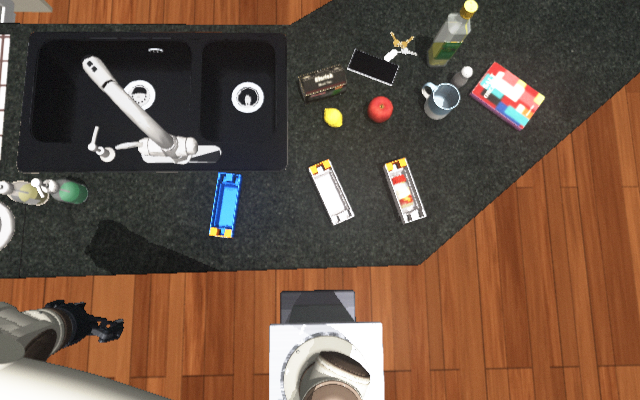

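View pics/scene0.png

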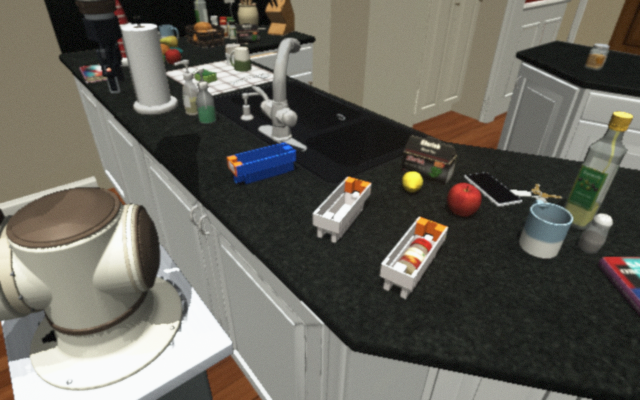

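The top view shows the blue tote at about (226,205) with its orange end toward the robot. The empty tote is at (331,192). The jar tote is at (405,190) with its orange end away from the robot, so blue keeps its heading, apart from a small turn.

```bash
cat > h.py <<'E'
import cv2,numpy as np
from scipy.spatial.transform import Rotation as R
from workcell import bot
def cam(n,o=None):
    c=bot.get_calibration(n);f=200/np.tan(np.radians(c['vfov']/2))
    if n=='wrist':
        T=np.eye(4);T[:3,:3]=R.from_euler('xyz',o['tcp_rot'],degrees=True).as_matrix();T[:3,3]=o['ee_pos']
        M=T@np.array(c['T_tool_cam'])
    else: M=np.linalg.inv(np.array(c['camera_from_world']))
    return f,c['cx'],c['cy'],M
def cast(px,z,K):
    f,cx,cy,M=K;px=np.atleast_2d(px).astype(float)
    d=np.c_[(px[:,0]-cx)/f,(px[:,1]-cy)/f,np.ones(len(px))]@M[:3,:3].T
    return M[:3,3]+d*((z-M[2,3])/d[:,2])[:,None]
def masks(im):
    h=cv2.cvtColor(im,cv2.COLOR_BGR2HSV)
    return dict(blue=cv2.inRange(h,(100,120,60),(125,255,255)),orange=cv2.inRange(h,(10,150,130),(24,255,255)),
      white=cv2.inRange(h,(0,0,120),(179,70,255)),red=cv2.inRange(h,(0,150,80),(8,255,255)))
E
python3 - <<'E'
from h import *
im=cv2.imread('pics/top0.png');K=cam('top');m=masks(im);print('cam',K[3][:3,3])
for n,(x0,y0,x1,y1),keys in [('blue',(200,165,250,245),('blue','orange')),('empty',(300,150,362,232),('white','orange')),('jar',(375,150,435,232),('white','orange','red'))]:
    w=np.zeros(im.shape[:2],np.uint8)
    for k in keys: w|=m[k]
    roi=np.zeros_like(w);roi[y0:y1,x0:x1]=1;w=w*roi
    k,l,s,_=cv2.connectedComponentsWithStats(cv2.morphologyEx(w,cv2.MORPH_CLOSE,np.ones((7,7))))
    w=(l==1+np.argmax(s[1:,4]))
    P=cast(np.argwhere(w)[:,::-1],.064,K)[:,:2]
    r=cv2.minAreaRect((P*1000).astype(np.float32))
    o=cast(np.argwhere((m['orange']*roi)>0)[:,::-1],.064,K)[:,:2].mean(0)
    c=np.array(r[0])/1000; b=cv2.boxPoints(r);e=b[1]-b[0],b[2]-b[1];e=max(e,key=np.linalg.norm)
    if e@(o-c)<0:e=-e
    print(n,c,r[1],'yaw',np.degrees(np.arctan2(e[1],e[0])),'orange',o,'reach',np.linalg.norm(c))
E
```

```text
cam [0.34606235 0.05423373 1.14250835]
blue [0.4836058 0.2744455] (70.28565216064453, 179.3422088623047) yaw 172.60667 orange [0.40378361 0.29783174] reach 0.556052968834301
empty [ 0.51688202 -0.01847048] (179.85379028320312, 67.2092514038086) yaw 22.806156 orange [0.59138516 0.01128746] reach 0.5172119297836627
jar [ 0.51957867 -0.22492281] (179.57383728027344, 72.93014526367188) yaw 17.103682 orange [ 0.56929139 -0.21394886] reach 0.5661733545188263
```

```bash
cat >> h.py <<'E'
def go(x,y,z,yaw):
    o=bot.get_obs();Rt=R.from_euler('xyz',o['tcp_rot'],degrees=True)
    d=Rt.inv().apply(np.array([x,y,z])-o['ee_pos'])/.15
    r=(Rt.inv()*R.from_euler('xyz',[-90,0,yaw],degrees=True)).as_rotvec(degrees=True)/90
    print('t',o['time'],'pos',np.round(o['ee_pos'],4),'rpy',np.round(o['tcp_rot'],2),'q',np.round(o['q'],1),'open',round(o['opening'],4),'F',np.round(o['wrist_force'],1));print('travel',np.round(d,3),'rot',np.round(r,3))
E
G='{"travel":[-0.3,0,-1],"rot":[0,-0.09,0],"claw":1}'
python3 -m crank '[{"travel":[-0.3,0,-1],"rot":[0,-0.09,0],"claw":1},{"travel":[-0.3,0,-1],"rot":[0,-0.09,0],"claw":1},{"travel":[-0.3,0,-1],"rot":[0,-0.09,0],"claw":1},{"travel":[-0.3,0,-1],"rot":[0,-0.09,0],"claw":1},{"travel":[-0.3,0,-1],"rot":[0,-0.09,0],"claw":1}]' 40
python3 -c "
from h import *
go(.4836,.278,.27,82.6)"
```

```text
time: 0.6
ee_pos: [0.341, 0.4013, 0.3031]
tcp_rot: [-90.0, 0.1, 74.3]
wrist_force: [0.1, 0.8, -0.6]
opening: 0.0852
t 0.6 pos [0.341  0.4013 0.3031] rpy [-89.98   0.09  74.27] q [49.6  1.8  6.7 94.9 -0.  65.4] open 0.0852 F [ 0.1  0.8 -0.6]
travel [-0.533  0.221 -1.138] rot [-0.    -0.093 -0.001]
```

```bash
python3 -m crank '[{"travel":[-0.5,0.1,-1],"rot":[0,-0.09,0],"claw":1},{"travel":[-0.5,0.1,-1],"rot":[0,-0.09,0],"claw":1},{"travel":[-0.5,0.1,-1],"rot":[0,-0.09,0],"claw":1},{"travel":[-0.5,0.1,-1],"rot":[0,-0.09,0],"claw":1},{"travel":[-0.5,0.1,-1],"rot":[0,-0.09,0],"claw":1},{"travel":[-0.5,0.1,-1],"rot":[0,-0.09,0],"claw":1},{"travel":[-0.5,0.1,-1],"rot":[0,-0.09,0],"claw":1}]' 
python3 -c "
from h import *
go(.4836,.278,.27,82.6)
cv2.imwrite('pics/w1.png',bot.camera('wrist'))"
```

```text
time: 1.3
ee_pos: [0.4641, 0.2897, 0.2882]
tcp_rot: [-89.9, 0.1, 82.5]
wrist_force: [0.5, -0.6, 1.3]
opening: 0.0852
t 1.3 pos [0.4641 0.2897 0.2882] rpy [-8.995e+01  7.000e-02  8.247e+01] q [32.   4.3  7.7 93.4 -0.  39.5] open 0.0852 F [ 0.5 -0.6  1.3]
travel [-0.06   0.121 -0.139] rot [-0.001 -0.001 -0.001]
```

View pics/w1.png

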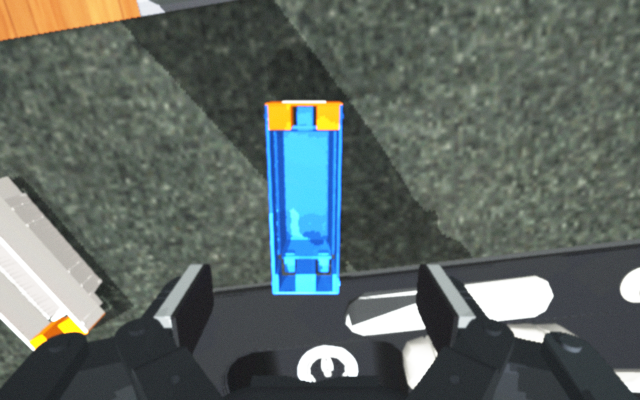

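The tote is upright in the view: the orange-end rim corners are at about (265,103) and (343,103), and the plain-end corners at (273,293) and (339,293).

Run:
```python
from h import *
o=bot.get_obs();K=cam('wrist',o);im=cv2.imread('pics/w1.png');m=masks(im)
w=m['blue']|m['orange'];w[:,:240]=0;w[:,360:]=0;w[:90]=0;w[300:]=0
P=cast(np.argwhere(w>0)[:,::-1],.064,K)[:,:2]
r=cv2.minAreaRect((P*1000).astype(np.float32));print(r, K[3][:3,3])
C=cast([[265,103],[343,103],[273,293],[339,293]],.064,K);print(C)
a=(C[0]+C[1])/2;b=(C[2]+C[3])/2;e=a-b
print('len',np.linalg.norm(e),'widths',np.linalg.norm(C[0]-C[1]),np.linalg.norm(C[2]-C[3]),'ctr',(a+b)/2,'yaw',np.degrees(np.arctan2(e[1],e[0])))
```

```text
((486.1349182128906, 277.75042724609375), (66.19239044189453, 180.00839233398438), 82.59101104736328) [0.38665184 0.29991427 0.35897814]
[[0.39442797 0.25844121 0.064     ]
 [0.40264113 0.32089847 0.064     ]
 [0.56914017 0.23562694 0.064     ]
 [0.57736435 0.29845452 0.064     ]]
len 0.17617705096320194 widths 0.06299496081649414 0.06336357386787649 ctr [0.48589341 0.27835529 0.064     ] yaw 172.62023862613654
```

Sizes and heading agree with the top view (63.0 × 176 mm, 172.6°). I'll line up and descend.

```bash
python3 -c "
from h import *
go(.486,.2782,.16,82.6)"
```

```text
t 1.35 pos [0.4641 0.2897 0.2883] rpy [-8.996e+01  7.000e-02  8.249e+01] q [32.   4.3  7.6 93.4 -0.  39.5] open 0.0855 F [ 0.4  0.4 -0.4]
travel [-0.056  0.855 -0.156] rot [-0.    -0.001 -0.001]
```

```bash
python3 -m crank '[{"travel":[-0.056,0.2,-0.156],"rot":[0,-0.001,0],"claw":1},{"travel":[-0.056,0.5,-0.156],"rot":[0,-0.001,0],"claw":1},{"travel":[-0.056,0.8,-0.156],"rot":[0,-0.001,0],"claw":1},{"travel":[-0.056,0.855,-0.156],"rot":[0,-0.001,0],"claw":1},{"travel":[-0.056,0.855,-0.156],"rot":[0,-0.001,0],"claw":1},{"travel":[-0.056,0.855,-0.156],"rot":[0,-0.001,0],"claw":1}]'
python3 -c "
from h import *
go(.486,.2782,.100,82.6)"
```

```text
time: 1.95
ee_pos: [0.4865, 0.2791, 0.1626]
tcp_rot: [-90.1, -0.0, 82.6]
wrist_force: [-0.0, -0.1, 0.6]
opening: 0.0853
t 1.95 pos [0.4865 0.2791 0.1626] rpy [-9.010e+01 -3.000e-02  8.263e+01] q [29.9  5.9 -4.5 79.5 -0.  37.2] open 0.0853 F [-0.  -0.1  0.6]
travel [-0.007  0.418  0.003] rot [0.001 0.    0.   ]
```

```bash
python3 -m crank '[{"travel":[-0.007,0.2,0.003],"rot":[0,0,0],"claw":1},{"travel":[-0.007,0.418,0.003],"rot":[0,0,0],"claw":1},{"travel":[-0.007,0.418,0.003],"rot":[0,0,0],"claw":1},{"travel":[-0.007,0.418,0.003],"rot":[0,0,0],"claw":1},{"travel":[-0.007,0.418,0.003],"rot":[0,0,0],"claw":-1},{"travel":[-0.007,0.418,0.003],"rot":[0,0,0],"claw":-1},{"travel":[-0.007,0.418,0.003],"rot":[0,0,0],"claw":-1},{"travel":[-0.007,0.418,0.003],"rot":[0,0,0],"claw":-1},{"travel":[-0.007,0.418,0.003],"rot":[0,0,0],"claw":-1},{"travel":[-0.007,0.418,0.003],"rot":[0,0,0],"claw":-1},{"travel":[-0.007,0.418,0.003],"rot":[0,0,0],"claw":-1}]' 40
python3 -c "
from h import *
go(.486,.2782,.24,82.6)"
```

```text
time: 3.05
ee_pos: [0.487, 0.2788, 0.1026]
tcp_rot: [-90.3, -0.2, 82.6]
wrist_force: [-1.4, 0.2, 6.7]
opening: 0.0624
t 3.05 pos [0.487  0.2788 0.1026] rpy [-90.27  -0.18  82.64] q [29.8  7.2 -9.9 72.6 -0.  37.2] open 0.0624 F [-1.4  0.2  6.7]
travel [-0.002 -0.916  0.002] rot [0.003 0.    0.002]
```

```bash
python3 -m crank '[{"travel":[0,-0.15,0],"rot":[0.003,0,0.002],"claw":-1},{"travel":[0,-0.4,0],"rot":[0.003,0,0.002],"claw":-1},{"travel":[0,-0.7,0],"rot":[0.003,0,0.002],"claw":-1},{"travel":[0,-0.95,0],"rot":[0.003,0,0.002],"claw":-1},{"travel":[0,-1,0],"rot":[0.003,0,0.002],"claw":-1},{"travel":[0,-1,0],"rot":[0.003,0,0.002],"claw":-1}]'
python3 -c "
from h import *
go(.521,-.229,.25,107.1)
cv2.imwrite('pics/w2.png',bot.camera('wrist'))"
```

```text
time: 3.65
ee_pos: [0.4868, 0.2787, 0.2546]
tcp_rot: [-90.2, -0.1, 82.6]
wrist_force: [0.0, 0.1, -2.8]
opening: 0.0623
t 3.65 pos [0.4868 0.2787 0.2546] rpy [-90.16  -0.12  82.64] q [29.8  5.6  5.2 89.5 -0.  37.2] open 0.0623 F [ 0.   0.1 -2.8]
travel [-3.328  0.026 -0.66 ] rot [ 0.002 -0.272  0.001]
```

View pics/w2.png

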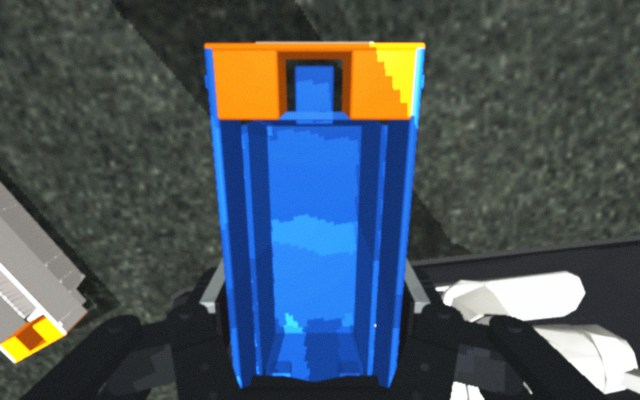

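Held straight at 62.3 mm opening: the orange end is level across the picture, rim from (205,43) to (425,43). Next I'll carry it across, looking at the jar tote from the side on the way.

```bash
python3 -m crank '[{"travel":[-0.2,0,-0.04],"rot":[0.002,-0.05,0],"claw":-1},{"travel":[-0.5,0,-0.1],"rot":[0.002,-0.1,0],"claw":-1},{"travel":[-0.8,0,-0.15],"rot":[0.002,-0.15,0],"claw":-1},{"travel":[-1,0,-0.2],"rot":[0.002,-0.2,0],"claw":-1},{"travel":[-1,0,-0.2],"rot":[0.002,-0.272,0],"claw":-1},{"travel":[-1,0,-0.2],"rot":[0.002,-0.272,0],"claw":-1}]'
python3 -c "
from h import *
go(.50,-.0,.25,107.1)"
```

```text
time: 4.3
ee_pos: [0.4965, 0.1249, 0.2506]
tcp_rot: [-89.7, -0.1, 107.1]
wrist_force: [-0.2, 0.4, -2.7]
opening: 0.0624
t 4.3 pos [0.4965 0.1249 0.2506] rpy [-8.969e+01 -6.000e-02  1.071e+02] q [14.1 -0.8 -1.7 89.3  0.  -3. ] open 0.0624 F [-0.2  0.4 -2.7]
travel [-0.803  0.004  0.222] rot [-0.003  0.     0.001]
```

```bash
python3 -m crank '[{"travel":[-0.2,-0.05,0.05],"rot":[-0.003,0,0],"claw":-1},{"travel":[-0.5,-0.05,0.13],"rot":[-0.003,0,0],"claw":-1},{"travel":[-0.8,-0.05,0.22],"rot":[-0.003,0,0],"claw":-1},{"travel":[-0.8,-0.05,0.22],"rot":[-0.003,0,0],"claw":-1},{"travel":[-0.8,-0.05,0.22],"rot":[-0.003,0,0],"claw":-1},{"travel":[-0.8,-0.05,0.22],"rot":[-0.003,0,0],"claw":-1}]'
python3 -c "
from h import *
go(.521,-.229,.25,107.1)
cv2.imwrite('pics/w3.png',bot.camera('wrist'))"
```

```text
time: 4.9
ee_pos: [0.5001, 0.0014, 0.2573]
tcp_rot: [-89.9, -0.1, 107.1]
wrist_force: [0.1, 0.4, -2.2]
opening: 0.0623
t 4.9 pos [0.5001 0.0014 0.2573] rpy [-8.9890e+01 -1.0000e-01  1.0707e+02] q [  0.1  -2.5  -2.7  89.9   0.1 -16.9] open 0.0623 F [ 0.1  0.4 -2.2]
travel [-1.509  0.047  0.318] rot [-0.001 -0.     0.001]
```

View pics/w3.png

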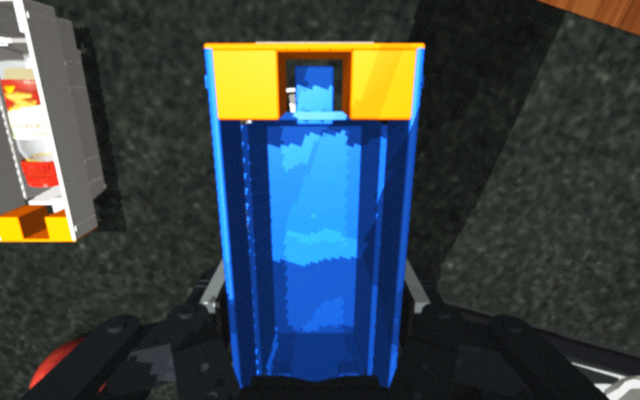

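The jar tote's near rim edge is on the left, with its orange corner at (75,241). The far side is cut off, so I'll move a little closer.

```bash
python3 -m crank '[{"travel":[-0.2,0.05,0.15],"rot":[-0.001,0,0.001],"claw":-1},{"travel":[-0.42,0.05,0.32],"rot":[-0.001,0,0.001],"claw":-1},{"travel":[-0.42,0.05,0.32],"rot":[-0.001,0,0.001],"claw":-1},{"travel":[-0.42,0.05,0.32],"rot":[-0.001,0,0.001],"claw":-1},{"travel":[-0.42,0.05,0.32],"rot":[-0.001,0,0.001],"claw":-1}]'
python3 -c "
from h import *
go(.521,-.229,.25,107.1)
cv2.imwrite('pics/w4.png',bot.camera('wrist'))"
```

```text
time: 5.45
ee_pos: [0.4732, -0.0715, 0.25]
tcp_rot: [-90.0, -0.0, 107.2]
wrist_force: [0.3, 0.3, -1.7]
opening: 0.0624
t 5.45 pos [ 0.4732 -0.0715  0.25  ] rpy [-9.001e+01 -1.000e-02  1.072e+02] q [ -8.6  -5.6  -6.4  89.2   0.  -25.8] open 0.0624 F [ 0.3  0.3 -1.7]
travel [-1.097 -0.     0.006] rot [0.    0.001 0.   ]
```

View pics/w4.png

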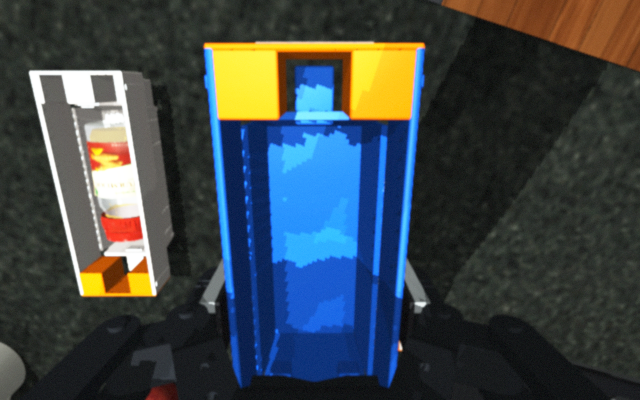

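The whole jar tote is visible now: plain-end rim corners at (31,72) and (121,72), orange-end corners at (81,296) and (156,296). I'll compute its pose, and the held tote's offset in the jaws.

Run:
```python
from h import *
o=bot.get_obs();K=cam('wrist',o)
def rep(C):
    a=(C[0]+C[1])/2;b=(C[2]+C[3])/2;e=a-b
    print('len',np.linalg.norm(e),'widths',np.linalg.norm(C[0]-C[1]),np.linalg.norm(C[2]-C[3]),'ctr',(a+b)/2,'yaw plain end',np.degrees(np.arctan2(e[1],e[0])))
rep(cast([[31,72],[121,72],[81,296],[156,296]],.064,K))
# blue: orange-end rim corners
C=cast([[205,44],[425,44]],o['ee_pos'][2]-.0386,K);print('blue w',np.linalg.norm(C[0]-C[1]))
Rt=R.from_euler('xyz',o['tcp_rot'],degrees=True);print('in tool',Rt.inv().apply(C-o['ee_pos']))
go(.521,-.229,.25,107.1)
```

```text
len 0.17672826209376222 widths 0.06161977536013013 0.06284777982462882 ctr [ 0.52296607 -0.22745389  0.064     ] yaw plain end -163.0616886614035
blue w 0.06270697983124436
in tool [[-0.03125995  0.03858313  0.08948028]
 [ 0.03144703  0.03859452  0.08950048]]
t 5.5 pos [ 0.4732 -0.0715  0.25  ] rpy [-9.0010e+01 -1.0000e-02  1.0722e+02] q [ -8.6  -5.6  -6.4  89.2   0.  -25.8] open 0.0625 F [ 0.8  0.8 -1.3]
travel [-1.097e+00 -1.000e-03  7.000e-03] rot [0.    0.001 0.   ]
```

```bash
python3 -m crank '[{"travel":[-0.25,0,0],"rot":[0,0.002,0],"claw":-1},{"travel":[-0.55,0,0],"rot":[0,0.002,0],"claw":-1},{"travel":[-0.85,0,0],"rot":[0,0.002,0],"claw":-1},{"travel":[-1,0,0],"rot":[0,0.002,0],"claw":-1},{"travel":[-1,0,0],"rot":[0,0.002,0],"claw":-1},{"travel":[-1,0,0],"rot":[0,0.002,0],"claw":-1}]'
python3 -c "
from h import *
go(.524,-.227,.185,106.95)"
```

```text
time: 6.1
ee_pos: [0.5181, -0.2141, 0.2494]
tcp_rot: [-90.0, -0.1, 107.1]
wrist_force: [-0.2, 0.3, -2.4]
opening: 0.0628
t 6.1 pos [ 0.5181 -0.2141  0.2494] rpy [-8.9970e+01 -6.0000e-02  1.0706e+02] q [-22.5   5.7   4.8  89.2   0.  -39.5] open 0.0628 F [-0.2  0.3 -2.4]
travel [-0.094  0.429 -0.013] rot [-0.     0.001  0.001]
```

```bash
python3 -m crank '[{"travel":[-0.094,0.05,-0.013],"rot":[0,0.001,0.001],"claw":-1},{"travel":[-0.094,0.2,-0.013],"rot":[0,0.001,0.001],"claw":-1},{"travel":[-0.094,0.35,-0.013],"rot":[0,0.001,0.001],"claw":-1},{"travel":[-0.094,0.42,-0.013],"rot":[0,0.001,0.001],"claw":-1},{"travel":[-0.094,0.42,-0.013],"rot":[0,0.001,0.001],"claw":-1},{"travel":[-0.094,0.42,-0.013],"rot":[0,0.001,0.001],"claw":-1}]'
python3 -c "
from h import *
go(.524,-.227,.1666,106.95)
cv2.imwrite('pics/s2.png',cv2.resize(bot.camera('scene')[150:330,330:530],None,fx=3,fy=3))"
```

```text
time: 6.7
ee_pos: [0.5243, -0.2267, 0.1872]
tcp_rot: [-90.0, 0.1, 107.0]
wrist_force: [0.0, -0.1, -2.0]
opening: 0.0623
t 6.7 pos [ 0.5243 -0.2267  0.1872] rpy [-9.00e+01  5.00e-02  1.07e+02] q [-23.4   7.1  -0.5  82.3  -0.  -40.4] open 0.0623 F [ 0.  -0.1 -2. ]
travel [-0.001  0.137  0.002] rot [ 0.     0.001 -0.001]
```

View pics/s2.png

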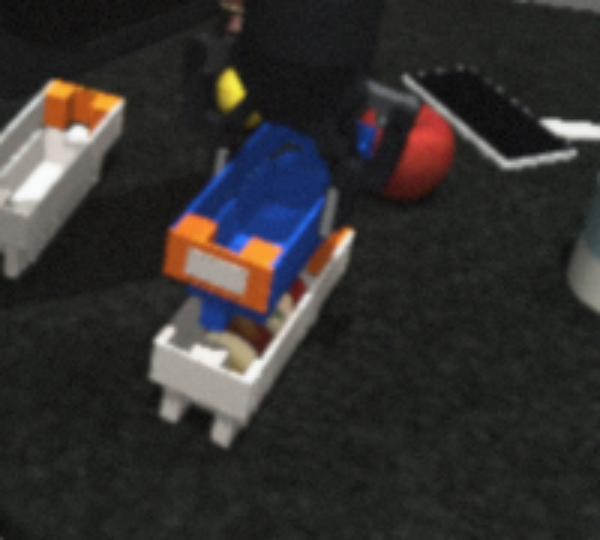

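Blue hovers about 20 mm above, aligned, with its orange end (220,265) over the plain end (205,385). I'll lower it gently.

```bash
python3 -m crank '[{"travel":[-0.001,0.04,0],"rot":[0,0.001,-0.001],"claw":-1},{"travel":[-0.001,0.08,0],"rot":[0,0.001,-0.001],"claw":-1},{"travel":[-0.001,0.11,0],"rot":[0,0.001,-0.001],"claw":-1},{"travel":[-0.001,0.125,0],"rot":[0,0.001,-0.001],"claw":-1},{"travel":[-0.001,0.13,0],"rot":[0,0.001,-0.001],"claw":-1},{"travel":[-0.001,0.135,0],"rot":[0,0.001,-0.001],"claw":-1},{"travel":[-0.001,0.135,0],"rot":[0,0.001,-0.001],"claw":-1}]'
python3 -c "
from h import *
go(.524,-.227,.1666,106.95)"
```

```text
time: 7.45
ee_pos: [0.5245, -0.2271, 0.1674]
tcp_rot: [-90.0, -0.0, 106.9]
wrist_force: [0.2, -0.3, -2.2]
opening: 0.0626
t 7.45 pos [ 0.5245 -0.2271  0.1674] rpy [-9.004e+01 -1.000e-02  1.069e+02] q [-23.4   7.4  -2.4  80.2   0.  -40.3] open 0.0626 F [ 0.2 -0.3 -2.2]
travel [0.002 0.005 0.003] rot [ 0.    -0.001  0.   ]
```

Not yet in contact; I'll go down a few more millimetres.

```bash
python3 -m crank '[{"travel":[0,0.007,0],"rot":[0,0,0],"claw":-1},{"travel":[0,0.014,0],"rot":[0,0,0],"claw":-1},{"travel":[0,0.02,0],"rot":[0,0,0],"claw":-1},{"travel":[0,0.02,0],"rot":[0,0,0],"claw":-1}]'
python3 -c "
from h import *
go(.524,-.227,.1666,106.95)"
```

```text
time: 7.85
ee_pos: [0.5246, -0.2271, 0.1666]
tcp_rot: [-90.1, 0.1, 106.9]
wrist_force: [-4.7, 1.6, 12.0]
opening: 0.0621
t 7.85 pos [ 0.5246 -0.2271  0.1666] rpy [-9.0140e+01  7.0000e-02  1.0691e+02] q [-23.4   7.3  -2.6  80.    0.  -40.3] open 0.0621 F [-4.7  1.6 12. ]
travel [0.002 0.    0.004] rot [ 0.002 -0.    -0.001]
```

Contact came at 0.1666, exactly 64 mm above the table grasp height, so it stands on the ledges. I'll release it.

```bash
python3 -m crank '[{"travel":[0,0,0],"rot":[0,0,0],"claw":-1},{"travel":[0,0,0],"rot":[0,0,0],"claw":-0.2},{"travel":[0,0,0],"rot":[0,0,0],"claw":1},{"travel":[0,0,0],"rot":[0,0,0],"claw":1},{"travel":[0,0,0],"rot":[0,0,0],"claw":1},{"travel":[0,0,0],"rot":[0,0,0],"claw":1},{"travel":[0,0,0],"rot":[0,0,0],"claw":1}]'
```

```text
time: 8.55
ee_pos: [0.5247, -0.2271, 0.1666]
tcp_rot: [-90.1, 0.1, 106.9]
wrist_force: [0.2, -0.4, 0.2]
opening: 0.0857
```

```bash
python3 -m crank '[{"travel":[0,-0.1,0],"rot":[0,0,0],"claw":1},{"travel":[0,-0.25,0],"rot":[0,0,0],"claw":1},{"travel":[0,-0.5,0],"rot":[0,0,0],"claw":1},{"travel":[0,-0.8,0],"rot":[0,0,0],"claw":1},{"travel":[0,-1,0],"rot":[0,0,0],"claw":1},{"travel":[0,-1,0],"rot":[0,0,0],"claw":1},{"travel":[0,-1,0],"rot":[0,0,0],"claw":1}]'
python3 -c "
from h import *
go(.524,-.227,.3166,106.95)
a=bot.camera('wrist');b=bot.camera('scene')
cv2.imwrite('pics/w5.png',a);np.save('o5.npy',bot.get_obs(),allow_pickle=True)
cv2.imwrite('pics/s5.png',cv2.resize(b[130:330,290:530],None,fx=3,fy=3))"
```

```text
time: 9.25
ee_pos: [0.5244, -0.2272, 0.3181]
tcp_rot: [-90.2, 0.2, 106.9]
wrist_force: [0.1, -0.2, -0.3]
opening: 0.0857
t 9.25 pos [ 0.5244 -0.2272  0.3181] rpy [-90.24   0.15 106.91] q [-23.4   8.1  15.1  96.7   0.  -40.3] open 0.0857 F [ 0.1 -0.2 -0.3]
travel [0.002 0.01  0.003] rot [ 0.003 -0.    -0.002]
```

View pics/w5.png

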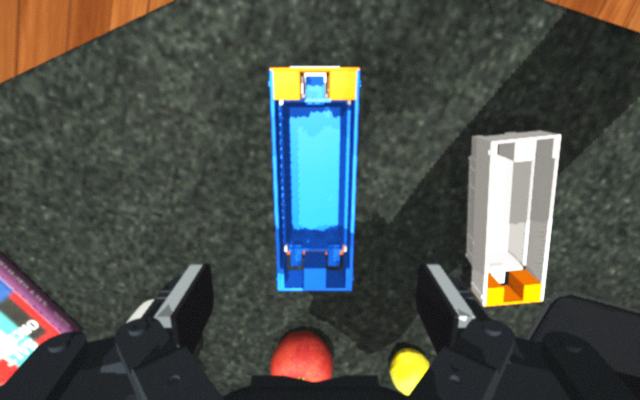

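View pics/s5.png

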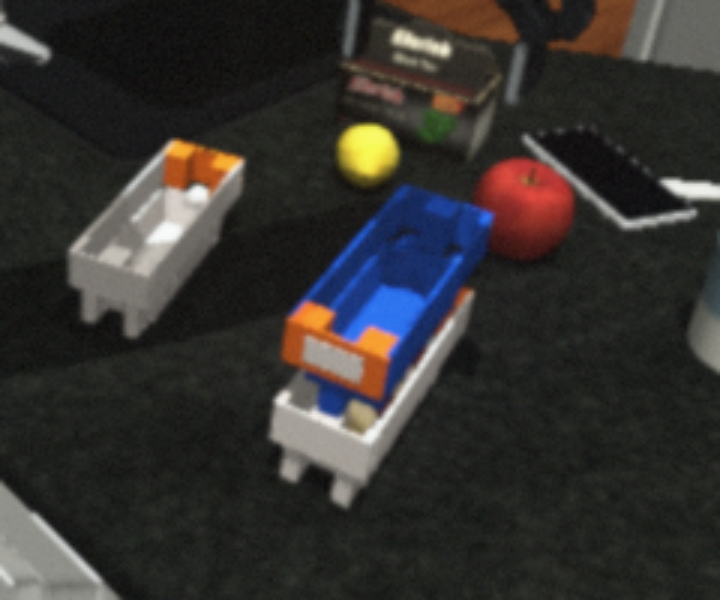

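Blue stands level on the jar tote in the scene view, orange end over plain end. The robot is clear of it and the empty tote is undisturbed. One numeric check before handing in.

Run:
```python
from h import *
o=np.load('o5.npy',allow_pickle=True).item();K=cam('wrist',o)
for z in (.128,):
    C=cast([[269,68],[360,68],[278,291],[353,291]],z,K);a=(C[0]+C[1])/2;b=(C[2]+C[3])/2;e=a-b
    print('blue len',np.linalg.norm(e),'w',np.linalg.norm(C[0]-C[1]),np.linalg.norm(C[2]-C[3]),'ctr',(a+b)/2,'yaw',np.degrees(np.arctan2(e[1],e[0])))
# jar tote plain-end rim corners in scene, z=.064
S=cam('scene');p=np.array([[275,405],[365,440]])/3+[290,130]
C=cast(p,.064,S);c=C.mean(0);u=np.radians(17);print('jar plain end w',np.linalg.norm(C[0]-C[1]),'centre est',c[:2]+.0885*np.array([np.cos(u),np.sin(u)]))
print(bot.get_obs()['wrist_force'])
bot.job_done()
```

```text
blue len 0.17597243293701645 w 0.06257505046624832 0.06307366949012976 ctr [ 0.52253306 -0.22705196  0.128     ] yaw -162.79174074443927
jar plain end w 0.05694560784802436 centre est [ 0.52039386 -0.22885926]
[ 0.3770172   0.07665942 -0.14975644]
the job is handed in; nothing more can be done
```

The blue tote is stacked on the jar tote with its orange end over the plain white end, and I handed the job in at about 9.4 s of the 35 s allowed. I gripped it at mid-length, carried it over the empty tote and turned it about 24°. I let go once it was resting on the rim, then raised the gripper 0.15 m clear.

**Height:** contact came with the tool 64 mm above its height when it gripped the tote on the table. That matches standing on the ledges, not nested.

**Position:** after release, the wrist camera put the blue tote's rim at (0.5225, -0.2271) m, heading -162.8°. The jar tote had measured (0.523, -0.2275) m with its plain end at -163.1°. So the centres agree within about 1 mm and the headings within 0.3°.

**Tilt:** the blue rim measured 176 × 63 mm when projected at 128 mm height, which fits a level tote. I did not measure the tilt of either tote directly.

**White totes:** a rough check from the scene camera put the jar tote about 3 mm from where it started. That check was weak, because the end width read 57 mm instead of 63 mm. The empty tote looked undisturbed in the pictures, but I did not re-measure it.

The wrist force was about zero at the end.

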